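Mix a swab tube on the touch mixer

ROBOT

A 7-joint arm with a two-finger parallel gripper is mounted at the origin on the work surface. World frame = base frame: x ahead of the robot, y to its left, z up, the work surface at z = 0. Lengths are in m, angles in rad, forces in N, time in s.
With the tool pointing down it reaches from about 0.425 to 0.925 m from the base axis. Payload 6.8 kg.
Tool frame: the origin (TCP) lies on the centre line of the jaws, within the pads' length; the fingertips stand bot.tip_reach ahead of it and the grasp point (between the pads) lies 3 mm ahead of it (bot.tip_reach is the distance from the TCP to the fingertips, in m); z points along the fingers, y is the line along which they close (so a half turn about z gives the same grasp; the last joint's range is limited). The gripper opens to 85 mm and grips with 20 to 120 N. Pads are 22 mm wide; open, the fingers measure 114 mm over their backs; the gripper's body (76 mm by 85 mm) begins 54 mm behind the grasp point. The pads swing forward as they close: fully open they stand 13 mm farther back than shut.
Start: joints at [1.194, 0.477, 0.022, 1.555, -0.011, 1.109, -0.083], TCP at [0.179, -0.651, 0.253] pointing down, gripper open.
Joint ranges: [-2.96, 2.96], [-0.34, 2.1], [-1.41, 1.46], [0.24, 2.44], [-1.37, 4.51], [0.17, 1.92], [-2.96, 2.96]. Speed limits (rad/s): [2.39, 2.39, 3.14, 3.14, 3.14, 3.14, 3.14].

INTERFACE

Orientations are given as a unit quaternion [w, x, y, z].
In Python, from station import bot gives the robot as it stands.
- The arm moves only by the tool jog_arm, never from a script. Its argument "deltas" is a list of rows, each a list of 7 numbers: the shift along the world's x, y, z in m, then the turn, a rotation vector about the world's x, y, z in rad, then the opening, from 0 (shut) to 1 (fully open). In form: [[x, y, z, rx, ry, rz, grip], ...]. A call has 1 to 10 rows; each row shifts and turns the commanded pose from where the row before left it; what a row does not reach is not made up. A row lasts 1/10 s, in which the tool goes at most 50 mm and 8.59 degrees, less where a joint would pass 70% of its speed; a pose out of reach is approached as far as the arm can. A call with a gripper value outside its range is refused whole. The fingers move at their own pace and stop on an object; "newtons" is the grip in N (left out, the last holds). Time passes only in rows, so rows that do not move let the fingers close. It gives the time, the measured TCP pose, the force, the opening and the grip force at its end, in the units of the state.
- bot.get_obs(): the state, without advancing time (a new reading comes with each control period).
- bot.read_camera(name): name is "scene" or "top" or "wrist"; returns a dict with "img" (420x560x3 uint8, red, green, blue), "K" (3x3 intrinsics, pixels), "eye" and "attitude" of the camera in the world. Camera axes: x right, y down, z forward; pixel columns grow to the right and rows downward; lengths in m; the calibration is good to about 2 mm. A picture is of the moment at which its call begins. There is no depth.
- bot.hand_in(): hands the job in; it is judged then, once.
The state is a dict: "t": time; "q": joint angles; "joint_vel": joint speeds; "joint_torque": joint torques, N m; "eef_pos": TCP position; "tool_rot": TCP orientation; "contact_force": force on the tool from outside, world axes, zero at the start; "torque": the same for the moment, N m; "gripper_width": opening from 0.0 (shut) to 1.0 (fully open); "grasp_force": force on a finger pad.
Only numpy, scipy, OpenCV 4.12 (cv2) and the standard library are available. Lean on these libraries where they do the work, as an engineer would, in place of code of your own. Each camera call takes 0.05 s, during which the arm holds its last target. There are 200 camera calls.

TASK

Take the red-capped swab tube out of the rack, stand it upright in the black rubber cup of the touch mixer and, still gripping it, press the cup gently about 5 mm down, half of its 10 mm stroke (lighter and the mixer cuts out, on its stop it stalls; never ram it). Keep it pressed like that for at least three seconds and finish while still holding it down, without letting go. Leave the other two tubes in the rack, the sanitizer bottle and the note pad where they are.

Things in the scene. Friction and masses are not known exactly. Their poses are not given: they have to be found in the camera images.
- tube_red: swab tube with the RED cap, standing cap up in the rack: straight 16 mm round tube, 108 mm tall overall, with a flat foot chamfered to 11 mm over its lowest 5 mm and a ribbed screw cap 19 mm across on its top 18 mm; about 30 g. Origin: centre of the underside of the foot; z runs up the tube. Stands 4 mm above the table, its cap is free all round
- tube_white: swab tube with the WHITE cap, same make and size, standing in another place of the rack. Origin: centre of the underside of its foot. Leave it alone
- tube_blue: swab tube with the BLUE cap, same make and size, standing in another place of the rack. Origin: centre of the underside of its foot. Leave it alone
- rack: green tube rack, fixed to the table, 60 (its x) by 222 (its y) by 62 mm high, open between a base plate and a 6 mm top plate; five 19 mm holes in one row along its y, 40 mm apart (middle one at its origin). Tubes stand in the middle and the two end holes, 80 mm apart, which is which varies; the tubes stick out 50 mm above the top plate. Origin: centre of the underside. It never moves
- mixer: touch mixer, a white box on a grey foot, 150 (its x) by 120 (its y) by 110 mm high, blue panel with dial towards its -x; fixed to the table. Black rubber cup on top. Origin: centre of the underside
- cup_seat (a point): centre of the inside floor of the rubber cup, where the tube's foot is to stand; 138 mm above the table with the cup up, and it sinks with the cup. The cup is a round funnel, 36 mm wide inside at its rim and narrowing to 23 mm at the floor; the rim is 18 mm above the floor, 44 mm across outside
- mixer_cup (a joint): how far the cup is pressed down, m: 0 = up, 0.010 = on its stop. A spring pushes it up: it starts to yield at a push of about 2 N and then takes 0.6 N more per mm (about 5 N at half stroke, 7.5 N at the stop). The tube's own weight does not move it
- sanitizer: loose white pump bottle with a blue label, 70 mm across, 186 mm tall, the spout reaching 45 mm out. Origin: centre of the underside. Leave it alone
- note_pad: loose orange and yellow block of sticky notes, 76 by 76 by 23 mm, lying on the table. Origin: centre of the underside. Leave it alone

How it is judged:
On the way, in this order (a step that is already met when the one before it is completed fails the run):
1. the red-capped tube is lifted clear of the rack in the gripper (height (world z) of tube_red above 0.075 m and contact force between the fingers and tube_red above 1 N), for 0.2 s.
2. gripped and upright, the tube presses the cup about half way down (5 mm, give or take 2.5 mm) for three seconds on end (value of joint mixer_cup between 0.0025 and 0.0075 m and horizontal distance between tube_red and cup_seat below 0.007 m and z of tube_red in the frame of cup_seat below 0.006 m and angle between tube_red's own z axis and vertical below 0.2 rad and contact force between the fingers and tube_red above 1 N and z of the grasp point in the frame of tube_red below 0.12 m and contact force between tube_red and mixer above 1.5 N and contact force between each of the arm, the fingers and mixer below 0.5 N), for 3 s.
At the end, for the whole second after the job is handed in: Red tube still gripped by its sides, upright within 11 degrees, at rest, foot on the cup floor; the tube alone presses the cup 2.5 to 7.5 mm down; white and blue tubes upright in place (12 mm), sanitizer bottle and note pad upright and within 30 mm of their start (all of step 2 and linear speed of tube_red below 0.02 m/s and distance of each of tube_white, tube_blue from where it was at the start of the episode below 0.012 m and angle between each of tube_white, tube_blue, sanitizer, note_pad's own z axis and vertical below 0.2 rad and distance of each of sanitizer, note_pad from where it was at the start of the episode below 0.03 m); the arm keeps its last pose, push and grip.
It fails at once if the tube is rammed into the mixer (over 20 N) (contact force between tube_red and mixer above 20 N).
It fails at once if the white-capped tube is pulled out of its place in the rack (distance of tube_white from where it was at the start of the episode above 0.03 m).
It fails at once if the blue-capped tube is pulled out of its place in the rack (distance of tube_blue from where it was at the start of the episode above 0.03 m).
It fails at once if the sanitizer bottle is pushed away or knocked over (distance of sanitizer from where it was at the start of the episode above 0.04 m or angle between sanitizer's own z axis and vertical above 0.4 rad).
It fails at once if the note pad is pushed away or knocked over (distance of note_pad from where it was at the start of the episode above 0.04 m or angle between note_pad's own z axis and vertical above 0.4 rad).
It also fails if it takes over 45 s, if anything falls off the work surface, if the arm or the gripper's body presses on something with over 40 N, if the wrist force passes 120 N, or if a joint passes its speed limit or range.

## Working session

There is one attempt and no reset: what is moved stays moved. The work goes in short steps, Python scripts to look and compute and a tool call to move; the robot and the scene stay as the last step left them, time stands still between calls to the robot, and variables do not carry over. Pictures are saved under pics/ and viewed, at most 10 in all, crops included, and the job is handed in when it is done.

Besides the shell and the picture viewer there is one more tool, called after ">>>" by a JSON object that holds its "op" and its "data", one argument or row to a line. jog_arm: Moves the arm, as the interface text tells. Its arguments: {"type":"object","properties":{"deltas":{"type":"array"},"newtons":{"type":"number"}},"required":["deltas"]}

```bash
mkdir -p pics
python3 - <<'E'
from station import bot
import cv2,numpy as np,pickle
o=bot.get_obs();print(o['t'],o['eef_pos'],o['tool_rot'],o['gripper_width'],bot.tip_reach,o['contact_force'])
for n in("scene","top"):
    c=bot.read_camera(n);pickle.dump(c,open(f'{n}.pkl','wb'));print(n,c['K'],c['eye'],c['attitude'])
    cv2.imwrite(f'pics/{n}.png',cv2.cvtColor(c['img'],cv2.COLOR_RGB2BGR))
E
```

```text
0.0 [ 0.17907014 -0.65023305  0.25233065] [-8.82386308e-04  9.90984895e-01  1.33970611e-01 -1.87149058e-04] 1.0002497725117412 0.022 [-0.51558681  0.01895641  0.32917999]
scene [[474.66215779   0.         281.70834596]
 [  0.         474.66215779 213.91288264]
 [  0.           0.           1.        ]] [1.15835611 0.20480852 0.8223595 ] [-0.20558801  0.56827879  0.74796197 -0.27449169]
top [[543.48933818   0.         280.98970049]
 [  0.         543.48933818 207.28431737]
 [  0.           0.           1.        ]] [0.37910916 0.00949702 1.17597609] [ 0.0752216  -0.69736351  0.71050002 -0.05670591]
```

View pics/scene.png

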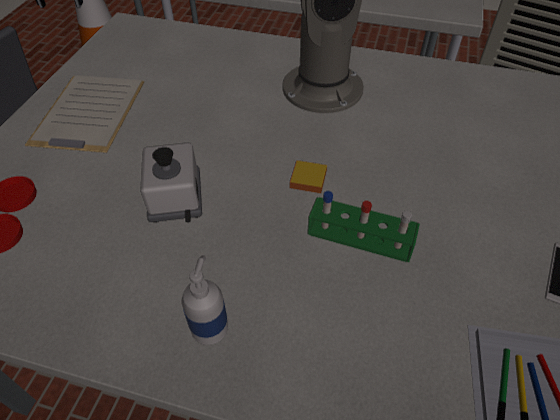

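View pics/top.png

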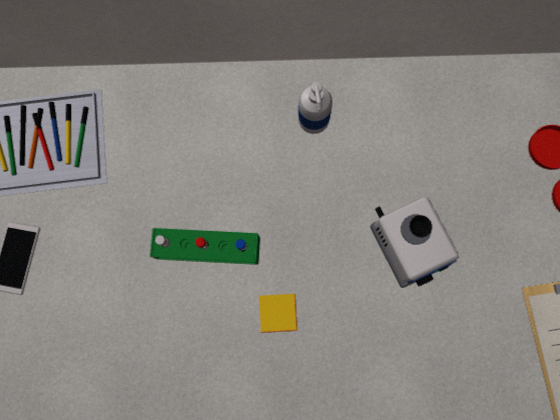

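The red cap is the middle one of the rack: scene px (366,207), top px (201,243). The cup rim is at about (421,226) in top and (163,155) in scene, the bottle at (315,105) in top and the pad at (278,313). I'll measure these with colour masks.

```bash
cat > h.py <<'E'
import numpy as np,cv2,pickle
from scipy.spatial.transform import Rotation as R
def ray(c,u,v):
    q=c['attitude'];d=R.from_quat([q[1],q[2],q[3],q[0]]).apply(np.linalg.solve(c['K'],[u,v,1.]));return np.array(c['eye']),d
def onz(c,u,v,z):
    e,d=ray(c,u,v);return e+d*(z-e[2])/d[2]
def proj(c,p):
    q=c['attitude'];x=c['K']@R.from_quat([q[1],q[2],q[3],q[0]]).inv().apply(np.array(p)-c['eye']);return x[:2]/x[2]
def blob(c,box,f):
    x0,y0,x1,y1=box;i=c['img'][y0:y1,x0:x1].astype(int);m=f(i[...,0],i[...,1],i[...,2]).astype(np.uint8)
    n,l,s,ce=cv2.connectedComponentsWithStats(m);k=1+np.argmax(s[1:,4]);return ce[k]+[x0,y0],s[k]+[x0,y0,0,0,0]
E
python3 - <<'E'
from h import *
t=pickle.load(open('top.pkl','rb'));s=pickle.load(open('scene.pkl','rb'))
red=lambda r,g,b:(r>90)&(g<60)&(b<60)
blue=lambda r,g,b:(b>80)&(r<60)
white=lambda r,g,b:(r>130)&(b>120)&(g>120)
dark=lambda r,g,b:(r<40)&(g<40)&(b<40)
green=lambda r,g,b:(g>r+30)&(g>b+20)
for n,c,box,f,z in[('red',t,(185,225,215,260),red,.11),('red',s,(350,190,380,225),red,.103),('blue',t,(228,230,255,260),blue,.11),('white',t,(152,230,172,250),white,.11),
 ('cup',t,(400,208,440,245),dark,.156),('cup',s,(145,140,180,175),dark,.147),('rack',t,(140,220,270,270),green,.06),('pad',t,(250,285,305,340),lambda r,g,b:(r>120)&(b<60),.023)]:
    ce,st=blob(c,box,f);print(n,ce.round(1),st,onz(c,*ce,z).round(4))
print('bottle',onz(t,315,93,.186),onz(t,314,120,.03))
for p in[(235,198),(390,200),(430,198),(458,258),(407,285),(376,224)]:print(onz(t,*p,.11).round(3))
for sc,b in((t,(360,180,480,300)),):
    x0,y0,x1,y1=b;cv2.imwrite('pics/mix.png',cv2.resize(cv2.cvtColor(sc['img'][y0:y1,x0:x1],cv2.COLOR_RGB2BGR),None,fx=5,fy=5))
E
```

```text
red [199.5 241.6] [195 237  10  10  67] [0.5152 0.1985 0.11  ]
red [367.7 205.5] [364 202   8  11  36] [0.5083 0.1989 0.103 ]
blue [239.5 243.7] [235 239  10  10  73] [0.5095 0.1191 0.11  ]
white [159.5 239.4] [156 236   8   8  55] [0.5211 0.2785 0.11  ]
cup [420.1 225.9] [410 216  22  21 371] [ 0.5309 -0.227   0.156 ]
cup [163.  156.2] [153 148  20  19 290] [ 0.526  -0.2313  0.147 ]
rack [204.8 245.9] [ 150  228  109   36 2919] [0.5124 0.1963 0.06  ]
pad [277.7 312.7] [ 259  294   38   38 1302] [0.374  0.0484 0.023 ]
bottle [ 0.78930795 -0.03514529  0.186     ] [ 0.79080407 -0.0382257   0.03      ]
[0.602 0.128 0.11 ]
[ 0.591 -0.181  0.11 ]
[ 0.593 -0.261  0.11 ]
[ 0.473 -0.307  0.11 ]
[ 0.423 -0.205  0.11 ]
[ 0.543 -0.151  0.11 ]
```

View pics/mix.png

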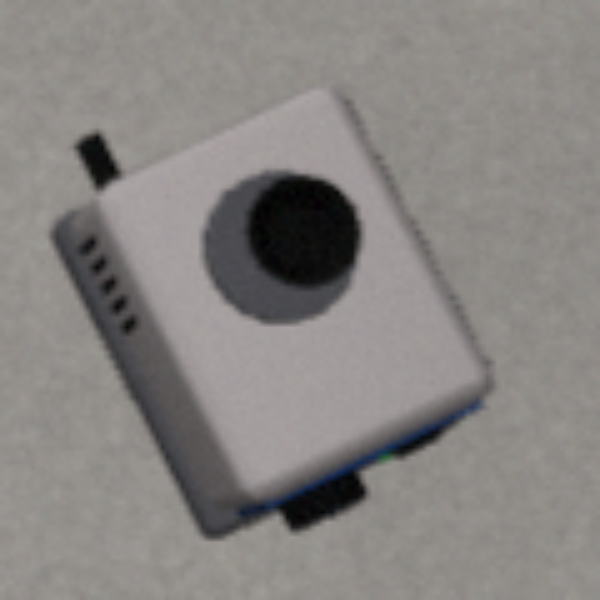

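Both views agree on the red cap to within 7 mm, at about (0.515, 0.199). It also lies midway between the white and blue caps, which measure 160 mm apart as specified. The mix crop shows the cup rim centred at px (305,231), which is top px (421,226) and about (0.531, -0.229). I'll approach via the mixer side, turning so the jaws close along the rack's x.

>>> {"op": "jog_arm", "data": {
  "deltas": [
    [0.035,0.04,0.005,0,0,0.12,1],
    [0.035,0.04,0.005,0,0,0.12,1],
    [0.035,0.04,0.005,0,0,0.12,1],
    [0.035,0.04,0.005,0,0,0.12,1],
    [0.035,0.04,0,0,0,0.12,1],
    [0.035,0.04,0,0,0,0.12,1],
    [0.035,0.04,0,0,0,0.12,1],
    [0.035,0.04,0,0,0,0.12,1],
    [0.035,0.04,0,0,0,0.12,1],
    [0.035,0.04,0,0,0,0.12,1]
  ]
}}

```text
t: 1.1
eef_pos: [0.5087, -0.2735, 0.2719]
tool_rot: [-0.0, 0.741, 0.672, -0.0]
contact_force: [0.5, -0.3, -0.3]
gripper_width: 1.0
grasp_force: 0.0
```

>>> {"op": "jog_arm", "data": {
  "deltas": [
    [-0.001,0.045,0,0,0,0.03,1],
    [-0.001,0.045,0,0,0,0,1],
    [-0.001,0.045,0,0,0,0,1],
    [-0.001,0.045,0,0,0,0,1],
    [-0.001,0.045,0,0,0,0,1],
    [-0.001,0.045,0,0,0,0,1],
    [-0.001,0.045,0,0,0,0,1],
    [-0.001,0.045,0,0,0,0,1],
    [-0.001,0.045,0,0,0,0,1],
    [-0.001,0.044,0,0,0,0,1]
  ]
}}

```text
t: 2.1
eef_pos: [0.4974, 0.1754, 0.2719]
tool_rot: [0.0, 0.732, 0.681, -0.0]
contact_force: [1.2, -0.1, 0.4]
gripper_width: 0.996
grasp_force: 0.0
```

>>> {"op": "jog_arm", "data": {
  "deltas": [
    [0,0,0,0,0,0,1],
    [0,0,0,0,0,0,1]
  ]
}}

```text
t: 2.3
eef_pos: [0.4974, 0.1748, 0.2717]
tool_rot: [-0.0, 0.731, 0.682, -0.0]
contact_force: [0.6, -0.3, -0.6]
gripper_width: 0.999
grasp_force: 0.0
```

Run:
```python
from h import *
from station import bot
c=bot.read_camera('wrist');pickle.dump(c,open('w.pkl','wb'))
cv2.imwrite('pics/w1.png',cv2.cvtColor(c['img'],cv2.COLOR_RGB2BGR))
print(c['eye'],proj(c,[.5152,.1988,.112]))
red=lambda r,g,b:(r>90)&(g<60)&(b<60)
ce,st=blob(c,(0,0,560,420),red);print(ce,st,onz(c,*ce,.11))
```

```text
[0.50289529 0.25195731 0.39162992] [297.20434385 166.71651785]
[295.46175637 167.93484419] [286 157  20  23 353] [0.51362877 0.19739943 0.11      ]
```

View pics/w1.png

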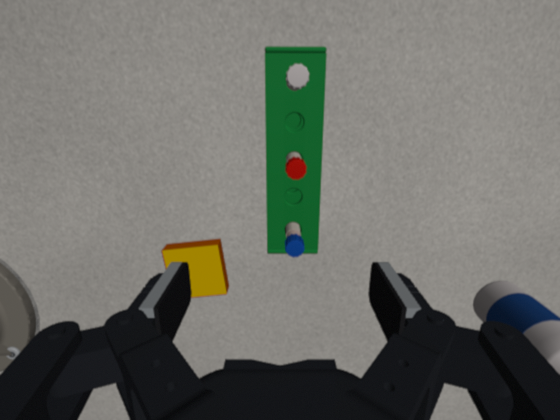

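The red cap is at wrist px (295,167), giving (0.514, 0.198), in line with the first measurement. I'll move over it and descend.

>>> {"op": "jog_arm", "data": {
  "deltas": [
    [0.0085,0.0115,-0.02,0,0,0,1],
    [0.008,0.0115,-0.025,0,0,0,1],
    [0,0,-0.025,0,0,0,1],
    [0,0,-0.025,0,0,0,1],
    [0,0,-0.025,0,0,0,1],
    [0,0,-0.02,0,0,0,1],
    [0,0,-0.015,0,0,0,1],
    [0,0,-0.01,0,0,0,1],
    [0,0,0,0,0,0,1],
    [0,0,0,0,0,0,1]
  ]
}}

```text
t: 3.35
eef_pos: [0.5149, 0.1968, 0.1076]
tool_rot: [0.0, 0.732, 0.681, 0.0]
contact_force: [1.1, -0.4, 0.3]
gripper_width: 0.998
grasp_force: 0.0
```

>>> {"op": "jog_arm", "data": {
  "deltas": [
    [0,0,0,0,0,0,0.5],
    [0,0,0,0,0,0,0.3],
    [0,0,0,0,0,0,0],
    [0,0,0,0,0,0,0],
    [0,0,0,0,0,0,0],
    [0,0,0,0,0,0,0],
    [0,0,0,0,0,0,0],
    [0,0,0,0,0,0,0],
    [0,0,0,0,0,0,0],
    [0,0,0,0,0,0,0]
  ],
  "newtons": 50
}}

```text
t: 4.35
eef_pos: [0.5146, 0.1971, 0.1074]
tool_rot: [0.0, 0.732, 0.681, 0.0]
contact_force: [0.1, -0.3, 5.6]
gripper_width: 0.201
grasp_force: 48.9
```

>>> {"op": "jog_arm", "data": {
  "deltas": [
    [0,0,0.01,0,0,0,0],
    [0,0,0.02,0,0,0,0],
    [0,0,0.02,0,0,0,0],
    [0,0,0.03,0,0,0,0],
    [0,0,0.03,0,0,0,0],
    [0,0,0.03,0,0,0,0],
    [0,0,0.03,0,0,0,0],
    [0,0,0.02,0,0,0,0],
    [0,0,0.01,0,0,0,0],
    [0,0,0,0,0,0,0]
  ]
}}

```text
t: 5.35
eef_pos: [0.5148, 0.1971, 0.3082]
tool_rot: [0.001, 0.732, 0.681, 0.001]
contact_force: [0.3, -0.1, -1.0]
gripper_width: 0.203
grasp_force: 48.8
```

Run:
```python
from h import *
from station import bot
print(bot.get_obs()['eef_pos'],bot.get_obs()['contact_force'],bot.get_obs()['gripper_width'])
ims=[]
for n,ctr in(('scene',[.515,.197,.24]),('top',[.515,.197,.3])):
    c=bot.read_camera(n);pickle.dump(c,open(n+'2.pkl','wb'))
    u,v=proj(c,ctr).astype(int);print(u,v);i=c['img'][max(v-60,0):max(v-60,0)+120,u-60:u+60]
    ims.append(cv2.resize(i,(400,400),interpolation=cv2.INTER_CUBIC))
cv2.imwrite('pics/lift.png',cv2.cvtColor(np.hstack(ims),cv2.COLOR_RGB2BGR))
```

```text
[0.51481981 0.19705617 0.30821296] [ 0.28673399 -0.08972379 -0.99281243] 0.20320033364909043
376 157
180 227
```

View pics/lift.png

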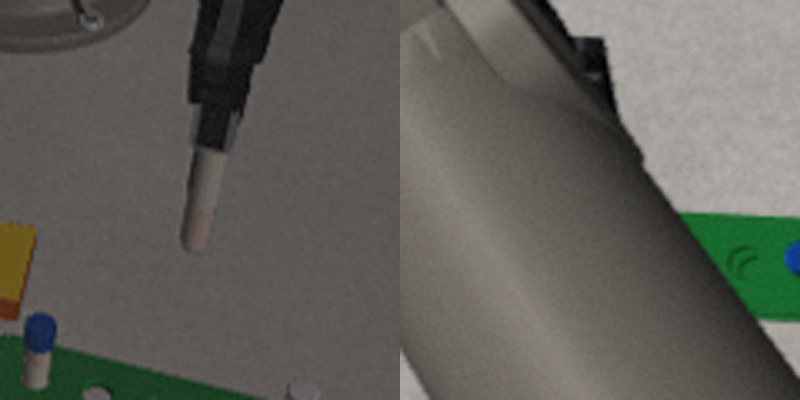

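The scene crop shows the tube held straight in the jaws, with its foot at crop px (195,250). I'll go past the mixer so the wrist camera can see the cup and the tube foot.

>>> {"op": "jog_arm", "data": {
  "deltas": [
    [0.001,-0.02,0,0,0,0,0],
    [0.001,-0.04,0,0,0,0,0],
    [0.001,-0.04,0,0,0,0,0],
    [0.001,-0.04,0,0,0,0,0],
    [0.001,-0.04,0,0,0,0,0],
    [0.002,-0.04,0,0,0,0,0],
    [0.002,-0.04,0,0,0,0,0],
    [0.002,-0.04,0,0,0,0,0],
    [0.002,-0.04,0,0,0,0,0],
    [0.002,-0.04,0,0,0,0,0]
  ]
}}

```text
t: 6.45
eef_pos: [0.5285, -0.1847, 0.3053]
tool_rot: [-0.001, 0.732, 0.681, -0.001]
contact_force: [1.0, -0.1, 1.1]
gripper_width: 0.201
grasp_force: 48.8
```

>>> {"op": "jog_arm", "data": {
  "deltas": [
    [0,-0.04,0,0,0,0,0],
    [0,-0.04,0,0,0,0,0],
    [0,-0.03,0,0,0,0,0],
    [0,-0.02,0,0,0,0,0],
    [0,-0.01,0,0,0,0,0],
    [0,0,0,0,0,0,0],
    [0,0,0,0,0,0,0],
    [0,0,0,0,0,0,0]
  ]
}}

```text
t: 7.25
eef_pos: [0.53, -0.321, 0.3072]
tool_rot: [-0.0, 0.731, 0.682, 0.0]
contact_force: [0.0, 0.4, -0.1]
gripper_width: 0.201
grasp_force: 48.8
```

Run:
```python
from h import *
from station import bot
o=bot.get_obs();print(o['t'],o['eef_pos'],o['contact_force'])
c=bot.read_camera('wrist');pickle.dump(c,open('w2.pkl','wb'))
print(c['eye'],proj(c,[.531,-.229,.156]),proj(c,o['eef_pos']-[0,0,.1036]))
ims=[c['img']];cv2.imwrite('pics/w2.png',cv2.cvtColor(c['img'],cv2.COLOR_RGB2BGR))
```

```text
7.25 [ 0.53004231 -0.32101488  0.30715487] [ 0.03386673  0.36609449 -0.11565658]
[ 0.5353959  -0.24398845  0.42719902] [272.81570098  88.33104531] [279.40243572 212.91816122]
```

View pics/w2.png

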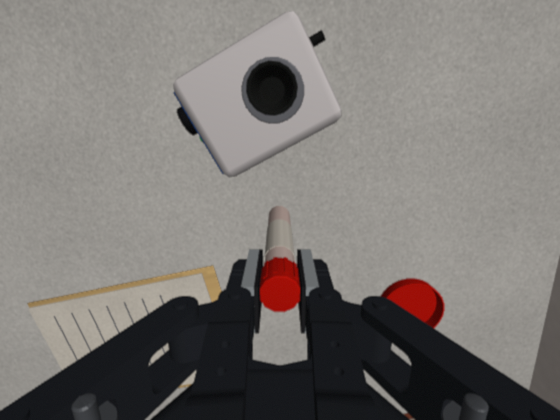

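The wrist view shows the cup at px (273,89) (predicted 273,88) and the tube foot at (279,212) (predicted 279,213), so position and grip length are confirmed. I'll move over the cup and down to just above contact.

>>> {"op": "jog_arm", "data": {
  "deltas": [
    [0,0.02,0,0,0,0,0],
    [0.001,0.03,0,0,0,0,0],
    [0,0.025,0,0,0,0,0],
    [0,0.017,0,0,0,0,0],
    [0,0,0,0,0,0,0],
    [0,0,0,0,0,0,0],
    [0,0,0,0,0,0,0]
  ]
}}

```text
t: 8.0
eef_pos: [0.5302, -0.2326, 0.307]
tool_rot: [0.0, 0.733, 0.681, -0.0]
contact_force: [0.1, -1.5, 0.7]
gripper_width: 0.2
grasp_force: 48.8
```

>>> {"op": "jog_arm", "data": {
  "deltas": [
    [0,0,-0.01,0,0,0,0],
    [0,0,-0.015,0,0,0,0],
    [0,0,-0.015,0,0,0,0],
    [0,0,-0.01,0,0,0,0],
    [0,0,-0.006,0,0,0,0],
    [0,0,-0.003,0,0,0,0],
    [0,0,0,0,0,0,0],
    [0,0,0,0,0,0,0]
  ]
}}

```text
t: 8.8
eef_pos: [0.5308, -0.2312, 0.2485]
tool_rot: [0.0, 0.732, 0.681, 0.0]
contact_force: [0.6, 0.0, -0.2]
gripper_width: 0.202
grasp_force: 48.8
```

>>> {"op": "jog_arm", "data": {
  "deltas": [
    [0,0.001,-0.001,0,0,0,0],
    [0,0.001,-0.001,0,0,0,0],
    [0,0,-0.001,0,0,0,0],
    [0,0,-0.001,0,0,0,0],
    [0,0,-0.001,0,0,0,0],
    [0,0,0,0,0,0,0],
    [0,0,0,0,0,0,0]
  ]
}}

```text
t: 9.5
eef_pos: [0.5304, -0.2292, 0.243]
tool_rot: [-0.0, 0.732, 0.681, -0.0]
contact_force: [0.7, -0.2, -1.1]
gripper_width: 0.201
grasp_force: 48.8
```

>>> {"op": "jog_arm", "data": {
  "deltas": [
    [0,0,-0.001,0,0,0,0],
    [0,0,0,0,0,0,0],
    [0,0,0,0,0,0,0]
  ]
}}

```text
t: 9.8
eef_pos: [0.5304, -0.2292, 0.242]
tool_rot: [-0.0, 0.732, 0.681, 0.0]
contact_force: [0.4, 0.1, -0.0]
gripper_width: 0.203
grasp_force: 48.8
```

>>> {"op": "jog_arm", "data": {
  "deltas": [
    [0,0,-0.001,0,0,0,0],
    [0,0,0,0,0,0,0],
    [0,0,0,0,0,0,0]
  ]
}}

```text
t: 10.1
eef_pos: [0.5306, -0.2292, 0.2413]
tool_rot: [0.0, 0.732, 0.681, 0.0]
contact_force: [0.3, -0.4, 1.8]
gripper_width: 0.204
grasp_force: 48.9
```

>>> {"op": "jog_arm", "data": {
  "deltas": [
    [0,0,-0.001,0,0,0,0],
    [0,0,0,0,0,0,0],
    [0,0,0,0,0,0,0]
  ]
}}

```text
t: 10.4
eef_pos: [0.5306, -0.2292, 0.2402]
tool_rot: [0.0, 0.732, 0.681, 0.0]
contact_force: [-0.1, -0.8, 1.8]
gripper_width: 0.204
grasp_force: 49.0
```

Contact came at z ≈ 0.2415, as predicted, so I'm aiming for about 0.2365 and 5 N.

>>> {"op": "jog_arm", "data": {
  "deltas": [
    [0,0,-0.001,0,0,0,0],
    [0,0,0,0,0,0,0],
    [0,0,-0.001,0,0,0,0],
    [0,0,0,0,0,0,0],
    [0,0,0,0,0,0,0]
  ]
}}

```text
t: 10.9
eef_pos: [0.5306, -0.2292, 0.2382]
tool_rot: [0.0, 0.732, 0.681, 0.0]
contact_force: [-0.4, -0.0, 3.7]
gripper_width: 0.198
grasp_force: 49.1
```

>>> {"op": "jog_arm", "data": {
  "deltas": [
    [0,0,-0.001,0,0,0,0],
    [0,0,0,0,0,0,0],
    [0,0,0,0,0,0,0]
  ]
}}

```text
t: 11.2
eef_pos: [0.5306, -0.2292, 0.2371]
tool_rot: [0.0, 0.732, 0.681, 0.0]
contact_force: [0.2, -0.1, 4.0]
gripper_width: 0.207
grasp_force: 49.2
```

>>> {"op": "jog_arm", "data": {
  "deltas": [
    [0,0,-0.0005,0,0,0,0],
    [0,0,0,0,0,0,0],
    [0,0,0,0,0,0,0],
    [0,0,0,0,0,0,0]
  ]
}}

```text
t: 11.6
eef_pos: [0.5305, -0.2291, 0.2366]
tool_rot: [0.0, 0.732, 0.681, 0.0]
contact_force: [-0.5, -0.5, 4.4]
gripper_width: 0.203
grasp_force: 49.2
```

Run:
```python
from h import *
from station import bot
F=[];Z=[];ims=[]
for n in ('scene','wrist')+('top',)*12:
    c=bot.read_camera(n);o=bot.get_obs();F.append(o['contact_force']);Z.append(o['eef_pos'])
    if n=='scene':
        u,v=proj(c,[.531,-.229,.17]).astype(int);ims.append(cv2.resize(c['img'][v-50:v+50,u-50:u+50],(400,400),interpolation=cv2.INTER_CUBIC))
    if n=='wrist':ims.append(cv2.resize(c['img'][130:330,180:380],(400,400)))
print(np.mean(F,0),np.std(F,0),np.mean(Z,0),o['t'])
cv2.imwrite('pics/press.png',cv2.cvtColor(np.hstack(ims),cv2.COLOR_RGB2BGR))
```

```text
[ 0.42745005 -0.2020882   4.33669265] [0.43635641 0.44396265 0.55121626] [ 0.53052136 -0.22915215  0.23658159] 12.3
```

View pics/press.png

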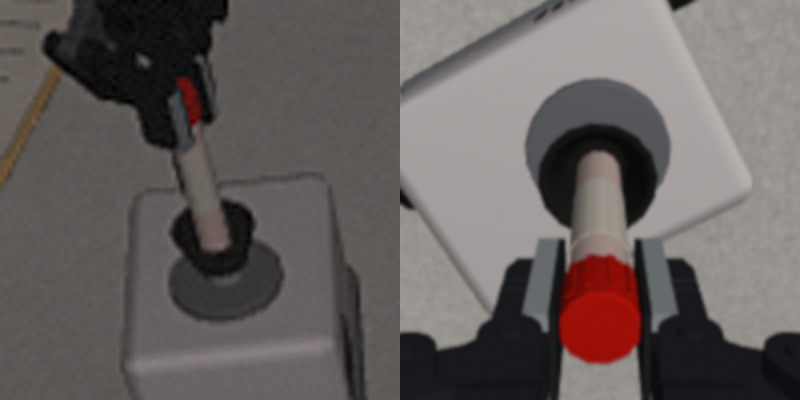

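The tube stands centred in the cup at crop px (600,165), upright in the jaws. The mean push is 4.3 N plus the tube's 0.3 N weight, about 4.4 mm down. I'll add half a millimetre and hold.

>>> {"op": "jog_arm", "data": {
  "deltas": [
    [0,0,-0.0005,0,0,0,0],
    [0,0,0,0,0,0,0],
    [0,0,0,0,0,0,0],
    [0,0,0,0,0,0,0],
    [0,0,0,0,0,0,0],
    [0,0,0,0,0,0,0],
    [0,0,0,0,0,0,0],
    [0,0,0,0,0,0,0],
    [0,0,0,0,0,0,0],
    [0,0,0,0,0,0,0]
  ]
}}

```text
t: 13.3
eef_pos: [0.5305, -0.2292, 0.2361]
tool_rot: [0.0, 0.732, 0.681, 0.0]
contact_force: [0.5, -0.1, 4.9]
gripper_width: 0.204
grasp_force: 49.3
```

>>> {"op": "jog_arm", "data": {
  "deltas": [
    [0,0,0,0,0,0,0],
    [0,0,0,0,0,0,0],
    [0,0,0,0,0,0,0],
    [0,0,0,0,0,0,0],
    [0,0,0,0,0,0,0],
    [0,0,0,0,0,0,0],
    [0,0,0,0,0,0,0],
    [0,0,0,0,0,0,0],
    [0,0,0,0,0,0,0],
    [0,0,0,0,0,0,0]
  ]
}}

```text
t: 14.3
eef_pos: [0.5305, -0.2291, 0.236]
tool_rot: [-0.0, 0.732, 0.681, 0.0]
contact_force: [0.0, 0.9, 5.5]
gripper_width: 0.203
grasp_force: 49.3
```

>>> {"op": "jog_arm", "data": {
  "deltas": [
    [0,0,0,0,0,0,0],
    [0,0,0,0,0,0,0],
    [0,0,0,0,0,0,0],
    [0,0,0,0,0,0,0],
    [0,0,0,0,0,0,0],
    [0,0,0,0,0,0,0],
    [0,0,0,0,0,0,0],
    [0,0,0,0,0,0,0],
    [0,0,0,0,0,0,0],
    [0,0,0,0,0,0,0]
  ]
}}

```text
t: 15.3
eef_pos: [0.5305, -0.2292, 0.2361]
tool_rot: [0.0, 0.732, 0.681, 0.0]
contact_force: [1.9, 0.5, 4.6]
gripper_width: 0.201
grasp_force: 49.3
```

>>> {"op": "jog_arm", "data": {
  "deltas": [
    [0,0,0,0,0,0,0],
    [0,0,0,0,0,0,0],
    [0,0,0,0,0,0,0],
    [0,0,0,0,0,0,0],
    [0,0,0,0,0,0,0],
    [0,0,0,0,0,0,0],
    [0,0,0,0,0,0,0],
    [0,0,0,0,0,0,0],
    [0,0,0,0,0,0,0],
    [0,0,0,0,0,0,0]
  ]
}}

```text
t: 16.3
eef_pos: [0.5304, -0.2292, 0.236]
tool_rot: [-0.0, 0.732, 0.681, -0.0]
contact_force: [1.2, -0.0, 4.0]
gripper_width: 0.205
grasp_force: 49.3
```

Four seconds held steady at about 5 N, so I'm handing in.

```bash
python3 -c "
from station import bot
print(bot.hand_in())"
```

```text
the job is handed in; nothing more can be done
None
```

I handed the job in with the red tube still gripped and standing upright in the mixer cup, after holding it pressed about 5 mm down (roughly 5 N) for over four seconds; the hand-in gave no verdict.

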